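# Open the desk air cleaner by its bayonet cover

### The arm

A 6-joint arm with a two-finger parallel gripper is mounted at the origin on the work surface. World frame = base frame: x ahead of the robot, y to its left, z up, the work surface at z = 0. Lengths are in m, angles in rad, forces in N, time in s.
With the tool pointing down it reaches from about 0.35 to 0.8 m from the base axis. Payload 7.3 kg.
Tool frame: the origin (TCP) lies at the very end of the fingers, on their centre line; the grasp point (between the pads) lies 19 mm behind it; z points along the fingers, y is the line along which they close (so a half turn about z gives the same grasp; the last joint's range is limited). The gripper opens to 85 mm and grips with 20 to 120 N. Pads are 22 mm wide; open, the fingers measure 114 mm over their backs; the gripper's body (76 mm by 85 mm) begins 54 mm behind the grasp point. The pads swing forward as they close: fully open they stand 13 mm farther back than shut.
Start: joints at [-1.258, 0.342, 1.524, -0, 1.275, -0.146], TCP at [0.233, -0.471, 0.231] pointing down, gripper open.
Joint ranges: [-2.53, 2.53], [-0.77, 2.02], [0.04, 2.7], [-1, 4.14], [0.28, 2.66], [-3.11, 3.11]. Speed limits (rad/s): [2.57, 2.57, 3.14, 3.14, 3.14, 3.14].

### API

Orientations are given as a unit quaternion [w, x, y, z].
In Python, from rig import r gives the robot as it stands.
- The arm moves only by the tool jog_arm, never from a script. Its argument "targets" is a list that holds one entry, the list of rows, each a list of 6 numbers: the shift along the world's x, y, z in mm, then the turn, a rotation vector about the world's x, y, z in rad. A call has 1 to 12 rows; each row is the pose to reach, as a shift and turn from the pose commanded when the call began; what a row does not reach only later rows make up. A row lasts 1/8 s, in which the tool goes at most 62.5 mm and 10.7 degrees, less where a joint would pass 70% of its speed; a pose out of reach is approached as far as the arm can. A call with a gripper value outside its range is refused whole. "hand" is the finger opening in mm, from 0 to 85.4, set as the call begins (left out, the last holds). The fingers move at their own pace and stop on an object; "grip_force" is the grip in N (left out, the last holds). Time passes only in rows, so rows that repeat a pose let the fingers close. It gives the time, the measured TCP pose, the force, the opening and the grip force at its end, in the units of the state.
- r.observe(): the state, without advancing time (a new reading comes with each control period).
- r.grab_frame(name): name is "scene" or "top" or "wrist"; returns a dict with "color" (400x640x3 uint8, red, green, blue), "vertical_fov" (degrees; the focal length in pixels is half the picture's height over the tangent of half this angle, whatever the lens; pixels are square), "cx", "cy" (the principal point, pixels), "rvec" (rotation vector, rad) and "tvec" (3), from world to camera coordinates, as OpenCV has them; the wrist camera has in their place "hand_eye" (4x4, takes a point from camera to tool coordinates, whose origin is the TCP and whose axes are the flange's). Camera axes: x right, y down, z forward; pixel columns grow to the right and rows downward; lengths in m; the calibration is good to about 2 mm. A picture is of the moment at which its call begins: read the wrist's pose just before it. There is no depth.
- r.sign_off(): hands the job in; it is judged then, once.
The state is a dict: "clock": time; "joint_pos": joint angles; "joint_velocities": joint speeds; "tau": joint torques, N m; "tool_pos": TCP position; "eef_rot": TCP orientation; "wrist_force": force on the tool from outside, world axes, zero at the start; "torque": the same for the moment, N m; "width": opening from 0.0 (shut) to 1.0 (fully open); "grip_force": force on a finger pad.
Only numpy, scipy, OpenCV 4.12 (cv2) and the standard library are available. Lean on these libraries where they do the work, as an engineer would, in place of code of your own. Each camera call takes 0.05 s, during which the arm holds its last target. There are 200 camera calls.

### The job

Open the round air cleaner on the desk for a filter change: press its bayonet cover all the way down against the spring, without forcing it twist it about a quarter turn anticlockwise (seen from above) while it is down, and let it spring up free of its lugs. Then lift the cover off and lay it gently, flat and grip side up, in the middle of the black folder, let go of it, and leave the mug, the remote control and the blood-pressure monitor where they are.

Things in the scene. Friction and masses are not known exactly. Their poses are not given: they have to be found in the camera images.
- housing: white round air cleaner, fixed to the desk, 128 mm in diameter (foot 140), 100 mm high; two lugs in its open top hold the cover. Origin: centre of its underside, z up. Locked, the cover's x axis lies along the housing's x axis (either way round). Clockwise is blocked; turning it anticlockwise by 65 to 95 degrees (best 80; solid stop at 96) brings its tabs into the open notches.
- mouth (a point): centre of the air cleaner's mouth, level with its rim, 100 mm above the desk; fixed. A spring under the cover pushes it up: about 7 N starts it down, 9 to 12 N brings it to a firm stop, which differs from one cleaner to the next (at most 21 mm down) and must be felt; it turns only within 2 mm of that stop. Let go half turned it stays caught; let go in the notches it springs up 8 mm above its locked height and lifts off.
- cover_center (a point): centre of the loose grey cover (about 160 g), half-way up: 25 mm above its flat underside, 3 mm above its disc's upper face, 25 mm below the top of its grip rib; 113 mm above the desk when locked. x along the rib, z up. The rib (80 mm long, 16 wide, 28 tall above the disc) stands upright across the middle; fingertips on the disc on both sides of it can press and turn without squeezing.
- cover: the same grey cover, origin at the centre of its flat underside (88 mm above the desk when locked), x along the rib, z up: a disc 90 mm in diameter and 22 mm thick, with two opposed flat tabs at its lower edge in line with the rib (25 mm wide, 6 mm thick, 110 mm over both) that sit under the housing's lugs.
- folder: black closed folder lying fixed on the desk, 220 mm (its x) by 180 mm (its y), 16 mm thick; origin at the centre of its underside, z up.
- mug: white mug, 80 mm in diameter, 90 mm high, bystander; origin at the centre of its underside.
- remote: white remote control lying flat, 160 x 50 x 22 mm, long along its x, bystander; origin at the centre of its underside.
- bp_monitor: white blood-pressure monitor, 110 x 120 x 60 mm, bystander; origin at the centre of its underside.
Not all that is in view belongs to the job. What is shaped like the cover but green or red is not meant.

How it is judged:
By the outcome, as a careful person would: the job done as asked, in the order asked, and still so for the second after the job is handed in, with the robot touching nothing.
It also fails if it takes over 53 s, if anything falls off the work surface, if the arm or the gripper's body presses on something with over 40 N, if the wrist force passes 120 N, or if a joint passes its speed limit or range.

## Working session

There is one attempt and no reset: what is moved stays moved. The work goes in short steps, Python scripts to look and compute and a tool call to move; the robot and the scene stay as the last step left them, time stands still between calls to the robot, and variables do not carry over. Pictures are saved under pics/ and viewed, at most 10 in all, crops included, and the job is handed in when it is done.

Besides the shell and the picture viewer there is one more tool, called after ">>>" in YAML: its name, and indented under it one key for each argument. jog_arm: Moves the arm, as the interface text tells. Its arguments: {"type":"object","properties":{"targets":{"type":"array"},"hand":{"type":"number"},"grip_force":{"type":"number"}},"required":["targets"]}

```bash
mkdir -p pics; python3 - <<'E'
from rig import r
import cv2
s=r.observe();print({k:s[k] for k in('clock','tool_pos','eef_rot','wrist_force','width')})
for n in('scene','top'):
    f=r.grab_frame(n);cv2.imwrite(f'pics/{n}0.png',f['color'][:,:,::-1]);print(n,{k:f[k] for k in f if k!='color'})
E
```

```text
{'clock': 0.0, 'tool_pos': array([ 0.23241591, -0.47029231,  0.23060884]), 'eef_rot': array([-7.96991611e-04,  9.73804594e-01,  2.27385079e-01, -5.10434565e-05]), 'wrist_force': array([-0.1819284 , -0.44817878, -0.15761455]), 'width': 1.0026667103730957}
scene {'vertical_fov': 44.576456897068255, 'cx': 313.9704028452783, 'cy': 201.7588331141879, 'rvec': array([ 1.96482769,  1.74587578, -0.54939487]), 'tvec': array([-0.05409519, -0.43371064,  1.79838213])}
top {'vertical_fov': 49.571988694963544, 'cx': 317.2068106434056, 'cy': 203.83034436095159, 'rvec': array([ 2.16057724, -2.22437528,  0.09685381]), 'tvec': array([-0.01287752,  0.58929376,  1.2451476 ])}
```

View pics/top0.png

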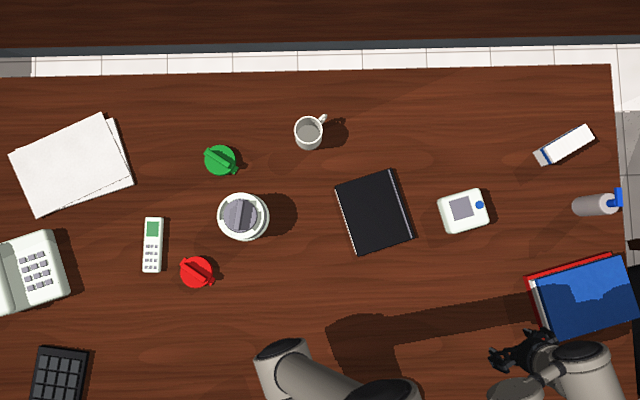

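View pics/scene0.png

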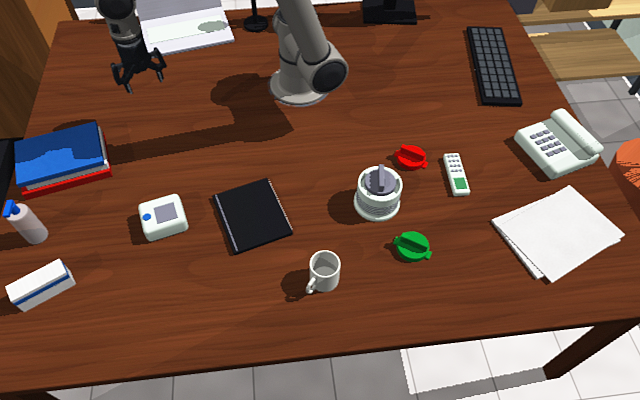

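The top view shows the air cleaner at about (242,216) with its rib, and the folder at about (374,212). The mug is at (308,132), the remote at (153,245) and the monitor at (463,210). The green and red look-alike covers are at (220,160) and (197,271).

```bash
cat > h.py <<'E'
import numpy as np,cv2
from rig import r
from scipy.spatial.transform import Rotation as R
def cam(f,s=None):
    h=f['color'].shape[0];F=h/2/np.tan(np.radians(f['vertical_fov'])/2)
    if 'hand_eye' in f:
        q=s['eef_rot'];T=np.eye(4);T[:3,:3]=R.from_quat([q[1],q[2],q[3],q[0]]).as_matrix();T[:3,3]=s['tool_pos']
        T=T@np.array(f['hand_eye']);return F,T[:3,:3],T[:3,3]
    Rm=cv2.Rodrigues(np.array(f['rvec']))[0];return F,Rm.T,-Rm.T@f['tvec']
def ray(f,uv,z,s=None):
    F,Rm,c=cam(f,s);uv=np.atleast_2d(uv).astype(float)
    d=np.c_[(uv[:,0]-f['cx'])/F,(uv[:,1]-f['cy'])/F,np.ones(len(uv))]@Rm.T
    return c+d*((z-c[2])/d[:,2])[:,None]
E
python3 - <<'E'
from h import *
f=r.grab_frame('top');a=f['color'];hsv=cv2.cvtColor(a,cv2.COLOR_RGB2HSV)
# folder
m=np.zeros(a.shape[:2],np.uint8);m[160:265,325:425]=(hsv[160:265,325:425,2]<70)
m[:, :]=cv2.morphologyEx(m,cv2.MORPH_OPEN,np.ones((5,5)))
c=max(cv2.findContours(m,0,2)[0],key=cv2.contourArea);w=ray(f,c[:,0],.016)[:,:2]
print('folder',cv2.minAreaRect(w.astype(np.float32)*1000))
# cleaner rim
sub=np.zeros_like(m);sub[185:250,205:280]=1
g=((hsv[...,1]<60)&(hsv[...,2]>90)).astype(np.uint8)*sub
c=max(cv2.findContours(g,0,2)[0],key=cv2.contourArea);w=ray(f,c[:,0],.1)[:,:2]
print('housing',cv2.minEnclosingCircle(w.astype(np.float32)*1000), cv2.minEnclosingCircle(c))
for n,(u,v) in dict(mug=(308,132),remote=(153,245),bp=(463,210)).items(): print(n,ray(f,(u,v),.05))
cv2.imwrite('pics/t1.png',cv2.resize(a[170:260,195:290,::-1],None,fx=6,fy=6,interpolation=2))
print(cam(f)[2])
E
```

```text
folder ((559.7554931640625, -191.1859130859375), (222.55905151367188, 163.4709930419922), 16.04668426513672)
housing ((556.8175048828125, 175.08786010742188), 72.26930236816406) ((242.8441619873047, 215.81039428710938), 26.489355087280273)
mug [[ 0.79551521 -0.00907342  0.05      ]]
remote [[0.48341269 0.43717521 0.05      ]]
bp [[ 0.55693065 -0.44725608  0.05      ]]
[ 0.49810688 -0.0078403   1.28438841]
```

View pics/t1.png

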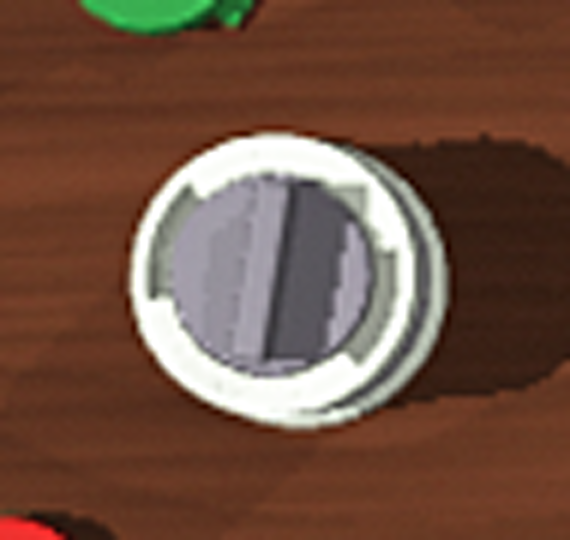

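The crop shows the rim centred near (240,215) in full-frame pixels, and the rib about 9° clockwise of world x. I'll move above it.

>>> jog_arm:
  targets:
    - [[27, 54, 10, 0, 0, -0.05], [54, 108, 20, 0, 0, -0.1], [81, 162, 30, 0, 0, -0.15], [108, 216, 40, 0, 0, -0.2], [135, 270, 50, 0, 0, -0.25], [162, 324, 60, 0, 0, -0.3], [190, 378, 60, 0, 0, -0.35], [217, 432, 60, 0, 0, -0.4], [244, 486, 60, 0, 0, -0.45], [271, 540, 60, 0, 0, -0.5], [298, 594, 60, 0, 0, -0.55], [325, 650, 60, 0, 0, -0.61]]
  hand: 50

```text
clock: 1.65
tool_pos: [0.5581, 0.1812, 0.2911]
eef_rot: [0.0, 0.997, -0.076, -0.0]
wrist_force: [-0.3, -0.5, 0.2]
width: 0.587
grip_force: 0.0
```

>>> jog_arm:
  targets:
    - [[0, 0, 0, 0, 0, 0], [0, 0, 0, 0, 0, 0]]

```text
clock: 1.9
tool_pos: [0.5572, 0.1791, 0.2907]
eef_rot: [0.0, 0.997, -0.075, -0.001]
wrist_force: [-0.2, 0.6, 0.3]
width: 0.589
grip_force: 0.0
```

```bash
python3 - <<'E'
from h import *
s=r.observe();print(s['clock'],s['tool_pos'],s['eef_rot'],s['joint_pos'],s['width'])
f=r.grab_frame('wrist');cv2.imwrite('pics/w1.png',f['color'][:,:,::-1])
np.save('w1.npy',dict(f=f,s=s),allow_pickle=True)
E
```

```text
1.9 [0.55716045 0.17907203 0.29074239] [ 4.58661492e-04  9.97177511e-01 -7.50759686e-02 -6.31948941e-04] [ 1.80359848e-01  4.20991536e-01  1.24041739e+00 -5.70375894e-04
  1.48163844e+00  1.90150077e+00] 0.5890994332469709
```

View pics/w1.png

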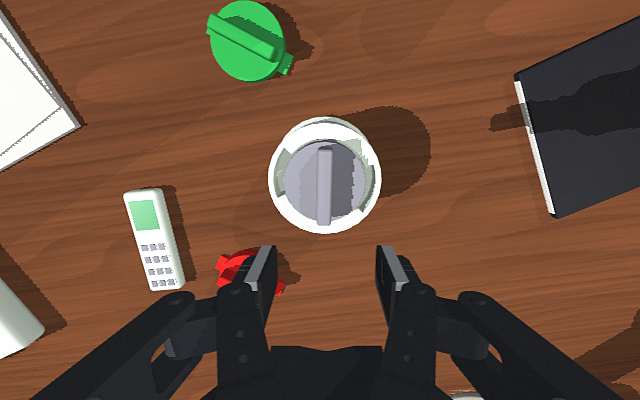

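The wrist view shows the rib standing almost straight up in the image, from about (325,149) to (324,222). The rim spans columns 269–381 and its lower edge is at row 234.

```bash
python3 - <<'E'
from h import *
d=np.load('w1.npy',allow_pickle=True).item();f,s=d['f'],d['s']
print('cam',cam(f,s)[2])
p=ray(f,[(325,149),(324,222)],.138,s);print(p,p.mean(0),np.degrees(np.arctan2(*(p[0]-p[1])[[1,0]])),np.linalg.norm(p[0]-p[1]))
hsv=cv2.cvtColor(f['color'],cv2.COLOR_RGB2HSV)
m=((hsv[...,1]<40)&(hsv[...,2]>205)).astype(np.uint8);m[:110]=0;m[240:]=0;m[:,:262]=0;m[:,390:]=0
c=max(cv2.findContours(m,0,2)[0],key=cv2.contourArea);w=ray(f,c[:,0],.1,s)[:,:2]*1000
print('rim',cv2.minEnclosingCircle(w.astype(np.float32)))
# rib top: light strip between rows 150..222
a=f['color'][185,275:375].astype(int).sum(1)//3;print(a)
print('tool y',R.from_quat(s['eef_rot'][[1,2,3,0]]).as_matrix()[:,1])
E
```

```text
cam [0.62758116 0.16778818 0.43238061]
[[0.59525499 0.17337519 0.138     ]
 [0.52146423 0.18564191 0.138     ]] [0.55835961 0.17950855 0.138     ] -9.438347005984848 0.07480340342017762
rim ((559.3167114257812, 179.76031494140625), 66.18389129638672)
[149 137 138 143 162 166 167 166 166 171 181 183 181 182 181 181 180 182
 182 180 181 179 181 182 175 167 170 169 168 168 169 168 168 167 169 168
 169 167 167 166 169 152 158 177 183 186 183 181 182 181 181 178 178 179
 178 160 125 103 101 108 106 105 108 107 108 107 108 107 107 108 107 107
 107 107 106 106 104 101  92 148 183 181 179 179 180 181 181 180 181 167
 158 166 166 166 171 146 109 100  93 176]
tool y [-0.14972756 -0.98872678  0.00100962]
```

>>> jog_arm:
  targets:
    - [[2, 0.5, -50, 0, 0, 0], [2, 0.5, -100, 0, 0, 0], [2, 0.5, -130, 0, 0, 0], [2, 0.5, -150, 0, 0, 0], [2, 0.5, -162, 0, 0, 0], [2, 0.5, -172, 0, 0, 0], [2, 0.5, -175, 0, 0, 0], [2, 0.5, -175, 0, 0, 0]]

```text
clock: 2.95
tool_pos: [0.5597, 0.1797, 0.1167]
eef_rot: [-0.0, 0.997, -0.076, 0.0]
wrist_force: [0.5, -0.6, 0.4]
width: 0.586
grip_force: 0.0
```

>>> jog_arm:
  targets:
    - [[0, 0, 0, 0, 0, 0], [0, 0, 0, 0, 0, 0], [0, 0, 0, 0, 0, 0], [0, 0, 0, 0, 0, 0], [0, 0, 0, 0, 0, 0], [0, 0, 0, 0, 0, 0]]
  hand: 10
  grip_force: 25

```text
clock: 3.7
tool_pos: [0.5598, 0.1799, 0.1167]
eef_rot: [-0.0, 0.997, -0.076, 0.0]
wrist_force: [-1.2, 0.7, 4.7]
width: 0.183
grip_force: 29.1
```

>>> jog_arm:
  targets:
    - [[0, 0, -2, 0, 0, 0], [0, 0, -4, 0, 0, 0], [0, 0, -6, 0, 0, 0], [0, 0, -6, 0, 0, 0]]

```text
clock: 4.2
tool_pos: [0.5598, 0.1799, 0.1106]
eef_rot: [-0.0, 0.997, -0.076, 0.0]
wrist_force: [-1.0, 0.6, 5.9]
width: 0.18
grip_force: 29.3
```

>>> jog_arm:
  targets:
    - [[0, 0, -2, 0, 0, 0], [0, 0, -4, 0, 0, 0], [0, 0, -4, 0, 0, 0]]

```text
clock: 4.58
tool_pos: [0.5598, 0.1799, 0.1067]
eef_rot: [-0.0, 0.997, -0.076, 0.0]
wrist_force: [-0.7, 0.8, 7.3]
width: 0.179
grip_force: 29.4
```

>>> jog_arm:
  targets:
    - [[0, 0, -2, 0, 0, 0], [0, 0, -4, 0, 0, 0], [0, 0, -4, 0, 0, 0]]

```text
clock: 4.95
tool_pos: [0.5599, 0.1799, 0.1029]
eef_rot: [-0.0, 0.997, -0.076, 0.0]
wrist_force: [-0.6, 0.1, 7.6]
width: 0.176
grip_force: 29.5
```

>>> jog_arm:
  targets:
    - [[0, 0, -2, 0, 0, 0], [0, 0, -4, 0, 0, 0], [0, 0, -4, 0, 0, 0]]

```text
clock: 5.32
tool_pos: [0.5599, 0.1799, 0.099]
eef_rot: [-0.0, 0.997, -0.076, 0.001]
wrist_force: [-1.9, 0.6, 8.9]
width: 0.18
grip_force: 29.7
```

>>> jog_arm:
  targets:
    - [[0, 0, -2, 0, 0, 0], [0, 0, -3, 0, 0, 0], [0, 0, -3, 0, 0, 0]]

```text
clock: 5.7
tool_pos: [0.5599, 0.18, 0.0986]
eef_rot: [-0.0, 0.997, -0.075, 0.001]
wrist_force: [-8.0, 0.0, 26.8]
width: 0.177
grip_force: 32.0
```

The firm stop is at TCP z ≈ 0.0986. I'll ease off a bit, then turn in stages.

>>> jog_arm:
  targets:
    - [[0, 0, 1, 0, 0, 0], [0, 0, 1, 0, 0, 0.06], [0, 0, 1, 0, 0, 0.14], [0, 0, 1, 0, 0, 0.22], [0, 0, 1, 0, 0, 0.3], [0, 0, 1, 0, 0, 0.3]]

```text
clock: 6.45
tool_pos: [0.5607, 0.18, 0.0987]
eef_rot: [-0.0, 0.997, 0.075, 0.002]
wrist_force: [-3.0, -0.8, 17.5]
width: 0.18
grip_force: 30.8
```

```bash
python3 -c "
from h import *
s=r.observe();print(s['wrist_force'],s['torque'],s['tool_pos'],s['joint_pos'])"
```

```text
[-2.96153089 -0.82415487 17.46861672] [-0.02283109  0.58548561  0.18751803] [0.56069087 0.17996067 0.09869239] [ 1.80507752e-01  5.84516266e-01  1.51907623e+00 -8.73525205e-05
  1.03415372e+00  1.60171025e+00]
```

>>> jog_arm:
  targets:
    - [[0, 0, 0, 0, 0, 0.1], [0, 0, 0, 0, 0, 0.2], [0, 0, 0, 0, 0, 0.3], [0, 0, 0, 0, 0, 0.4], [0, 0, 0, 0, 0, 0.5], [0, 0, 0, 0, 0, 0.6], [0, 0, 0, 0, 0, 0.6]]

```text
clock: 7.32
tool_pos: [0.5606, 0.1806, 0.0987]
eef_rot: [-0.0, 0.931, 0.366, 0.002]
wrist_force: [-3.2, 2.9, 17.0]
width: 0.18
grip_force: 30.8
```

>>> jog_arm:
  targets:
    - [[0, 0, 0, 0, 0, 0.1], [0, 0, 0, 0, 0, 0.2], [0, 0, 0, 0, 0, 0.3], [0, 0, 0, 0, 0, 0.4], [0, 0, 0, 0, 0, 0.5], [0, 0, 0, 0, 0, 0.5]]

```text
clock: 8.07
tool_pos: [0.5601, 0.182, 0.0987]
eef_rot: [-0.0, 0.811, 0.585, 0.002]
wrist_force: [-4.3, 8.3, 16.8]
width: 0.182
grip_force: 30.8
```

```bash
python3 - <<'E'
from h import *
s=r.observe();print(s['wrist_force'],s['torque'],s['tool_pos'],s['joint_pos'])
f=r.grab_frame('wrist');cv2.imwrite('pics/w2.png',f['color'][:,:,::-1])
E
```

```text
[-4.31735962  8.26579147 16.75037054] [1.20912974 0.9664087  0.24446731] [0.56013612 0.18197166 0.09868576] [0.1824665  0.58449711 1.51913907 0.0033808  1.03415681 0.50136102]
```

View pics/w2.png

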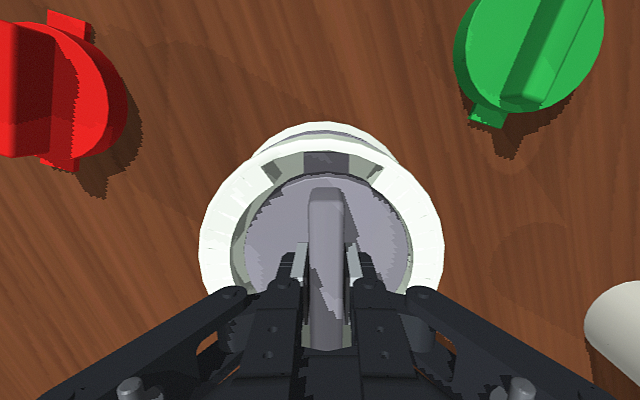

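The rib has turned with the fingers, and its end now lines up with the notch at about (320,165). I'll let it spring up by rising slowly.

>>> jog_arm:
  targets:
    - [[0, -1, 3, 0, 0, 0], [0, -1, 6, 0, 0, 0], [0, -1, 9, 0, 0, 0], [0, -1, 12, 0, 0, 0], [0, -1, 15, 0, 0, 0], [0, -1, 18, 0, 0, 0], [0, -1, 18, 0, 0, 0]]

```text
clock: 9.0
tool_pos: [0.5596, 0.1804, 0.1145]
eef_rot: [-0.001, 0.811, 0.585, 0.001]
wrist_force: [-0.9, 6.0, 3.7]
width: 0.181
grip_force: 29.2
```

>>> jog_arm:
  targets:
    - [[0, 0, 4, 0, 0, 0], [0, 0, 8, 0, 0, 0], [0, 0, 12, 0, 0, 0], [0, 0, 12, 0, 0, 0]]

```text
clock: 9.5
tool_pos: [0.5595, 0.1798, 0.1262]
eef_rot: [-0.001, 0.811, 0.585, 0.0]
wrist_force: [0.2, 6.4, 1.8]
width: 0.18
grip_force: 28.7
```

>>> jog_arm:
  targets:
    - [[0, 0, 5, 0, 0, 0], [0, 0, 10, 0, 0, 0], [0, 0, 15, 0, 0, 0], [0, 0, 20, 0, 0, 0], [0, 0, 20, 0, 0, 0]]

```text
clock: 10.12
tool_pos: [0.5598, 0.1786, 0.1469]
eef_rot: [0.0, 0.811, 0.585, 0.0]
wrist_force: [0.1, -0.4, -1.7]
width: 0.184
grip_force: 28.3
```

>>> jog_arm:
  targets:
    - [[0, 0, 15, 0, 0, 0], [0, 0, 40, 0, 0, 0], [0, 0, 65, 0, 0, 0], [0, 0, 90, 0, 0, 0], [0, 0, 110, 0, 0, 0], [0, 0, 110, 0, 0, 0]]
  grip_force: 35

```text
clock: 10.88
tool_pos: [0.5603, 0.1789, 0.2587]
eef_rot: [0.001, 0.811, 0.585, 0.002]
wrist_force: [-0.8, 0.3, -1.9]
width: 0.177
grip_force: 37.2
```

```bash
python3 - <<'E'
from h import *
s=r.observe();print(s['wrist_force'],s['torque'],s['tool_pos'],s['joint_pos'])
f=r.grab_frame('scene');cv2.imwrite('pics/s2.png',cv2.resize(f['color'][60:300,180:500,::-1],None,fx=2,fy=2))
E
```

```text
[-0.81878585  0.32337025 -1.89738517] [ 0.01470776  0.01391416 -0.00496967] [0.56033234 0.17891955 0.25865023] [ 1.78888719e-01  4.39176953e-01  1.29851960e+00 -1.26283955e-04
  1.39945298e+00  5.00900253e-01]
```

View pics/s2.png

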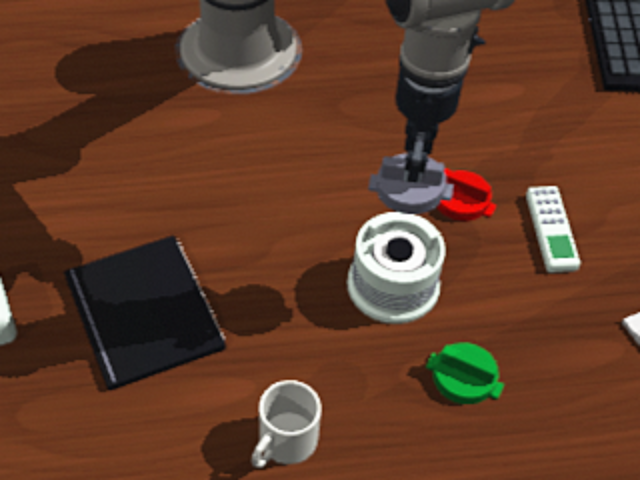

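The cover is in the fingers, level and clear of the open cleaner. Next I'll measure the folder more precisely in both fixed views.

```bash
python3 - <<'E'
from h import *
c0=np.array([.560,-.191]);th=np.radians(16.05)
for n in('top','scene'):
    f=r.grab_frame(n);F,Rm,c=cam(f);a=cv2.cvtColor(f['color'],cv2.COLOR_RGB2GRAY).astype(np.float32)
    ex=np.array([np.cos(th),np.sin(th)]);ey=np.array([-ex[1],ex[0]])
    def prof(d,o,L):
        t=np.arange(-L,L,.003);out=[]
        for k in(-.03,0,.03):
            P=c0+np.outer(t,d)+o*k;P=np.c_[P,np.full(len(t),.016)]
            q=(P-c)@Rm;u=q[:,:2]/q[:,2:]*F+[f['cx'],f['cy']]
            out.append(cv2.remap(a,u[:,:1].astype(np.float32),u[:,1:].astype(np.float32),1)[:,0])
        g=np.median(out,0);return list(zip((t*1000).round().astype(int),g.astype(int)))
    for nm,d,o,L in(('x',ex,ey,.135),('y',ey,ex,.12)):
        p=prof(d,o,L);print(n,nm,[f'{t}:{v}' for t,v in p if abs(t)>72])
E
```

```text
top x ['-135:71', '-132:70', '-129:71', '-126:70', '-123:70', '-120:71', '-117:70', '-114:64', '-111:43', '-108:30', '-105:36', '-102:37', '-99:37', '-96:37', '-93:37', '-90:37', '-87:37', '-84:38', '-81:37', '-78:37', '-75:37', '75:35', '78:36', '81:34', '84:34', '87:34', '90:34', '93:35', '96:35', '99:35', '102:36', '105:33', '108:35', '111:53', '114:68', '117:68', '120:67', '123:68', '126:67', '129:69', '132:70']
top y ['-120:38', '-117:38', '-114:38', '-111:38', '-108:39', '-105:39', '-102:39', '-99:39', '-96:27', '-93:20', '-90:15', '-87:66', '-84:69', '-81:32', '-78:20', '-75:22', '75:25', '78:24', '81:27', '84:99', '87:60', '90:32', '93:31', '96:31', '99:32', '102:47', '105:67', '108:65', '111:64', '114:62', '117:60']
scene x ['-135:68', '-132:67', '-129:69', '-126:71', '-123:70', '-120:72', '-117:74', '-114:74', '-111:56', '-108:35', '-105:26', '-102:28', '-99:29', '-96:29', '-93:29', '-90:30', '-87:29', '-84:29', '-81:29', '-78:29', '-75:28', '75:29', '78:29', '81:29', '84:28', '87:29', '90:29', '93:30', '96:30', '99:30', '102:30', '105:30', '108:22', '111:13', '114:16', '117:54', '120:69', '123:68', '126:68', '129:67', '132:67']
scene y ['-120:42', '-117:41', '-114:37', '-111:38', '-108:38', '-105:38', '-102:29', '-99:17', '-96:14', '-93:20', '-90:52', '-87:55', '-84:25', '-81:15', '-78:17', '-75:18', '75:13', '78:69', '81:77', '84:52', '87:47', '90:56', '93:61', '96:63', '99:64', '102:64', '105:64', '108:65', '111:66', '114:66', '117:66']
```

>>> jog_arm:
  targets:
    - [[0, -25, 0, 0, 0, 0], [0, -75, 0, 0, 0, 0], [0, -125, 0, 0, 0, 0], [0, -175, 0, 0, 0, 0], [1, -225, 0, 0, 0, 0], [1, -275, 0, 0, 0, 0], [2, -320, 0, 0, 0, 0], [2, -350, 0, 0, 0, 0], [2, -370, 0, 0, 0, 0], [2, -377, 0, 0, 0, 0], [2, -377, 0, 0, 0, 0]]

```text
clock: 12.4
tool_pos: [0.5615, -0.1977, 0.256]
eef_rot: [-0.0, 0.811, 0.585, 0.0]
wrist_force: [-0.1, -0.5, -2.3]
width: 0.177
grip_force: 37.1
```

>>> jog_arm:
  targets:
    - [[0, 0, -20, 0, 0, 0], [0, 0, -55, 0, 0, 0], [0, 0, -90, 0, 0, 0], [0, 0, -125, 0, 0, 0], [0, 0, -155, 0, 0, 0], [0, 0, -180, 0, 0, 0], [0, 0, -195, 0, 0, 0], [0, 0, -203, 0, 0, 0], [0, 0, -207, 0, 0, 0], [0, 0, -207, 0, 0, 0], [0, 0, -207, 0, 0, 0]]

```text
clock: 13.78
tool_pos: [0.5619, -0.1984, 0.05]
eef_rot: [0.001, 0.811, 0.585, 0.0]
wrist_force: [0.2, 0.3, -0.6]
width: 0.18
grip_force: 37.1
```

```bash
python3 - <<'E'
from h import *
s=r.observe();print(s['wrist_force'],s['torque'],s['tool_pos'])
f=r.grab_frame('scene');cv2.imwrite('pics/s3.png',cv2.resize(f['color'][150:270,180:340,::-1],None,fx=4,fy=4))
E
```

```text
[ 0.24479642  0.29149791 -0.55144641] [0.06253845 0.01315518 0.02249916] [ 0.56191813 -0.19844121  0.05002144]
```

View pics/s3.png

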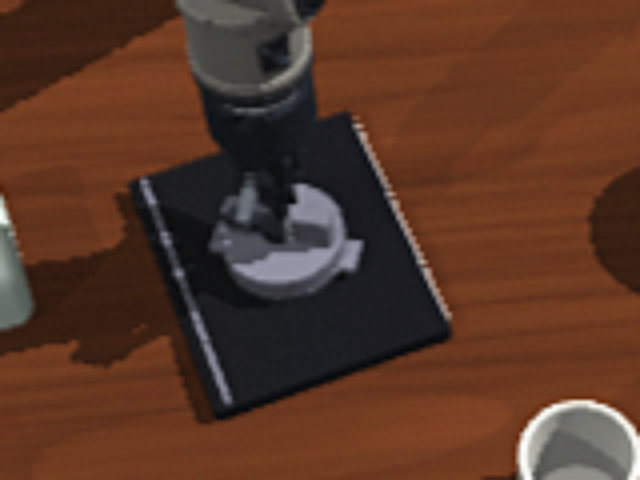

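The crop shows the cover hovering near the folder's middle, and the folder's black border runs outside the white strip, as I assumed. I'll lower it to contact.

>>> jog_arm:
  targets:
    - [[0, 0, -1, 0, 0, 0], [0, 0, -2, 0, 0, 0], [0, 0, -3, 0, 0, 0], [0, 0, -3, 0, 0, 0], [0, 0, -3, 0, 0, 0]]

```text
clock: 14.45
tool_pos: [0.5618, -0.1981, 0.047]
eef_rot: [0.0, 0.811, 0.585, 0.0]
wrist_force: [-1.2, 1.9, 6.0]
width: 0.176
grip_force: 38.0
```

>>> jog_arm:
  targets:
    - [[0, 0, -1, 0, 0, 0], [0, 0, -2, 0, 0, 0], [0, 0, -2, 0, 0, 0], [0, 0, -2, 0, 0, 0]]

```text
clock: 14.95
tool_pos: [0.5624, -0.1977, 0.0456]
eef_rot: [0.001, 0.811, 0.585, 0.001]
wrist_force: [-0.9, 4.7, 8.9]
width: 0.179
grip_force: 38.7
```

>>> jog_arm:
  targets:
    - [[0, 0, 0.5, 0, 0, 0], [0, 0, 0.5, 0, 0, 0]]
  grip_force: 20

```text
clock: 15.2
tool_pos: [0.5623, -0.1979, 0.0457]
eef_rot: [0.001, 0.811, 0.585, 0.001]
wrist_force: [0.7, 3.7, 6.6]
width: 0.173
grip_force: 38.3
```

>>> jog_arm:
  targets:
    - [[0, 0, 0, 0, 0, 0], [0, 0, 0, 0, 0, 0], [0, 0, 0, 0, 0, 0], [0, 0, 0, 0, 0, 0], [0, 0, 0, 0, 0, 0]]
  hand: 45

```text
clock: 15.82
tool_pos: [0.5615, -0.1983, 0.0447]
eef_rot: [0.0, 0.811, 0.585, -0.0]
wrist_force: [-0.6, -1.0, -0.7]
width: 0.53
grip_force: 0.0
```

>>> jog_arm:
  targets:
    - [[0, 0, 5, 0, 0, 0], [0, 0, 15, 0, 0, 0], [0, 0, 35, 0, 0, 0], [0, 0, 65, 0, 0, 0], [0, 0, 110, 0, 0, 0], [-30, 0, 160, 0, 0, 0], [-60, 0, 180, 0, 0, 0], [-90, 0, 180, 0, 0, 0], [-110, 0, 180, 0, 0, 0], [-110, 0, 180, 0, 0, 0]]

```text
clock: 17.08
tool_pos: [0.4509, -0.1983, 0.226]
eef_rot: [0.001, 0.812, 0.584, 0.0]
wrist_force: [0.8, -0.0, -0.0]
width: 0.531
grip_force: 0.0
```

```bash
python3 - <<'E'
from h import *
s=r.observe();print(s['clock'],s['wrist_force'],s['tool_pos'])
f=r.grab_frame('scene');cv2.imwrite('pics/s4.png',cv2.resize(f['color'][100:300,130:480,::-1],None,fx=2.2,fy=2.2))
F,Rm,c=cam(f);a=cv2.cvtColor(f['color'],cv2.COLOR_RGB2HSV)
E
```

```text
17.075 [ 7.57999923e-01 -9.21349590e-03 -4.87234778e-04] [ 0.45085213 -0.19825833  0.22597011]
```

View pics/s4.png

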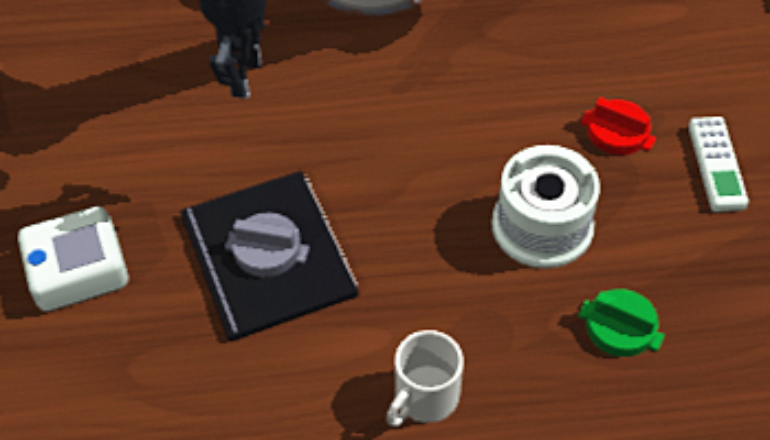

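The final picture shows the cover flat and rib-up on the folder: its centre is at about (266,250) in the crop and the folder's corners average (268,254). The mug, remote and monitor haven't moved, and the gripper is clear.

```bash
python3 -c "
from rig import r
print(r.sign_off())"
```

```text
the job is handed in; nothing more can be done
None
```

I opened the air cleaner, laid its cover flat and grip side up in the middle of the black folder, let go of it, and handed the job in at about 17 s; the mug, remote control and blood-pressure monitor were not touched.

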